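# Clamp the stone in the carving jig

### The job

Get the stone block held for carving: with a finger, push the clamp strap round until it lies across the stone against its stop post, then push the cam lever on it fully down so that the pad presses on the stone, and come away. Do not fling the strap. Only push: leave the stone where it sits and do not disturb the other things.

Things in the scene. Friction and masses are not known exactly. Their poses are not given: they have to be found in the camera images.
- jig: clamping jig (sizes here in mm) screwed to the table: plywood bed 220 (its x) x 270 (its y) x 18 thick. Origin on the table under the middle of the stone's seat. A pivot post stands at y = +90, x = 0, and a thin stop post (12 diameter, top 105 above the table) at x = +21, y = -78. Two aluminium fences 12 high lie beside the stone. It does not move during a run
- strap (a joint): steel clamp strap: flat bar 28 wide, 10 thick, underside 86 and top 96 above the table, reaching 180 from the pivot axis to its tip. It turns level about the pivot post. Value in rad: 0 = parked (tip towards the jig's -x), grows anticlockwise seen from above to the limit 1.484, where the strap lies across the stone along the jig's -y and rests against the stop post. Moderate friction (about 1 N at the tip): it stays where it is left
- strap_pivot (a point): point on the pivot axis at the strap's top face (96 above the table). Its x axis points along the strap to the tip, z up; its y axis is level, the way the strap swings to close
- strap_end (a point): point on the strap's centre line, on its top face, 160 from the pivot axis (20 short of the tip); same axes as strap_pivot. Push the edge 14 to the -y side of it, clear of the lever
- lever (a joint): cam lever on top of the strap: flat dark steel bar 13 wide, 10 thick with a 30 x 26 paddle at its free end, 103 from hub to free end. It slopes up from its hub, back towards the pivot. Value in rad: 0 = 50 degrees above level, grows as it is pushed down to the limit 0.873 = level, lying above the strap, its top face 115 above the table. Friction holds it where it is left
- lever_hub (a point): the lever's hinge, on the strap's centre line 90 from the pivot axis, 110 above the table. Pressing the lever straight down 50 to 55 (level) from here towards the pivot takes about 5 N, and about 10 N at the very end where the pad meets the stone; let go when down, it springs back about 1 degree and stays
- lever_tip (a point): middle of the lever's free end, 103 from the hub; level and over the pivot post when the lever is down
- pad: round rubber pressure pad, 26 diameter, under the strap below the lever's hub; the cam lowers it 7 as the lever goes down, so that it bears on the stone. Open it hangs about 6 above the stone
- stone: pale limestone moulding block, 90 x 80 x 55 high with one stepped side, loose on the jig bed (its top 73 above the table). Origin under its centre
- chisel: narrow stone chisel (turned wooden handle, 12 mm steel blade), 210 long, 30 high, lying loose on the jig bed beside the stone, on the side away from the parked strap. Bystander: leave it alone
- offcut: loose chip of the same stone, 34 x 26 x 22, on the jig bed, on the side where the strap is parked; the strap passes well above it. Bystander: leave it alone
- bolster: wide chisel (36 mm blade), 200 long, 30 high, lying on the table. Bystander: leave it alone
- mallet: round wooden carver's mallet, standing on its head, 104 across, 220 high. Bystander: leave it alone
- brush: dust brush lying on the table. Bystander: leave it alone
- square: steel and wood try square lying on the table, blade 150. Bystander: leave it alone
- cup: open metal cup, 72 across, 85 high. Bystander: leave it alone
Mind the look-alikes: they are no part of the job. Of the things that look like the stone, the middle-sized one is meant.

How it is judged (in metres and radians):
On the way, in this order (a step that is already met when the one before it is completed fails the run):
1. the strap is swung across the stone to its stop, the lever still up (value of joint strap above 1.43 rad and value of joint lever below 0.5 rad), for 0.2 s.
2. the lever is pushed fully down (value of joint strap above 1.43 rad and value of joint lever above 0.8 rad), for 0.2 s.
At the end, for the whole second after the job is handed in: The strap is within 0.05 rad of its stop, the lever within 0.07 rad (4 degrees) of level, the pad presses on the stone with more than 3 N, and the stone rests within 10 mm of where it started (all of step 2 and contact force between pad and stone above 3 N and distance of stone from where it was at the start of the episode below 0.01 m and linear speed of stone below 0.01 m/s); the robot touches nothing.
It fails at once if the stone is shoved or lifted by more than 15 mm (distance of stone from where it was at the start of the episode above 0.015 m).
It fails at once if the strap is flung (faster than 3 rad/s) (velocity of joint strap above 3 rad/s).
It fails at once if another thing is moved by more than 30 mm (distance of any of chisel, offcut, bolster, mallet, brush, square, cup from where it was at the start of the episode above 0.03 m).
It also fails if it takes over 46 s, if anything falls off the work surface, if the arm or the gripper's body presses on something with over 40 N, if the wrist force passes 120 N, or if a joint passes its speed limit or range.

### The arm

A 7-joint arm with a two-finger parallel gripper is mounted at the origin on the work surface. World frame = base frame: x ahead of the robot, y to its left, z up, the work surface at z = 0. Lengths are in m, angles in degrees, forces in N, time in s.
With the tool pointing down it reaches from about 0.425 to 0.825 m from the base axis. Payload 3.6 kg.
Tool frame: the origin (TCP) lies on the centre line of the jaws, within the pads' length; the fingertips stand 22 mm ahead of it and the grasp point (between the pads) lies 3 mm ahead of it; z points along the fingers, y is the direction in which the jaws open and shut (so a half turn about z gives the same grasp; the last joint's range is limited). The gripper opens to 93 mm and grips with 3 to 60 N. Pads are 15 mm wide; open, the fingers measure 128 mm over their backs; the gripper's body (75 mm by 188 mm) begins 65 mm behind the grasp point.
Start: joints at [66.434, 35.231, -0.722, 81.555, 0.464, 63.22, -2.315], TCP at [0.244, -0.602, 0.202] pointing down, gripper open.
Joint ranges: [-178.69, 178.69], [-17.37, 117.87], [-77.05, 75.6], [15.02, 138.74], [-78.02, 258.01], [0.78, 113.62], [-162.83, 162.83]. Speed limits (degrees/s): [159.86, 159.86, 180, 180, 180, 180, 180].

### API

Orientations are given as a 3x3 rotation matrix whose columns are the frame's x, y, z axes.
In Python, from bench import arm, grab_frame, sign_off gives the robot as it stands. The module is installed in compiled form; this text tells all that it offers.
- The arm moves only by the shell command python3 -m pendant 'ROWS'. ROWS is JSON, a list of rows, each an object of numbers: "rx", "ry", "rz": the turn, a rotation vector about the tool's x, y, z in degrees; "dx", "dy", "dz": the shift along the tool's x, y, z in mm; "grip": the opening, from 0 (shut) to 1 (fully open). A call has 1 to 20 rows; each row shifts and turns the commanded pose from where the row before left it, along the tool's axes as they then stand; what a row does not reach is not made up. A row lasts 1/10 s, in which the tool goes at most 50 mm and 8.59 degrees, less where a joint would pass 70% of its speed; a pose out of reach is approached as far as the arm can. A call is refused whole if a number of a shift passes 50 or a number of a turn 8.59, either way. A call with a gripper value outside its range is refused whole. The fingers move at their own pace and stop on an object; the grip force is fixed at half the most. Time passes only in rows, so rows that do not move let the fingers close. It gives the time, the measured TCP pose, the force and the opening at its end, in the units of the state.
- arm.sense(): the state, without advancing time (a new reading comes with each control period).
- grab_frame(name): name is "scene" or "top" or "wrist"; returns a dict with "color" (480x640x3 uint8, blue, green, red), "z_map" (480x640 float32, m along the optical axis (not along the pixel's ray), 0 where there is no reading), "K" (3x3 intrinsics, pixels), "extrinsics" (4x4, takes a point from camera to world coordinates). Camera axes: x right, y down, z forward; pixel columns grow to the right and rows downward; lengths in m; the calibration is good to about 2 mm. A picture is of the moment at which its call begins.
- sign_off(): hands the job in, once; it reports no verdict.
The state is a dict: "clock": time; "q": joint angles; "joint_vel": joint speeds; "joint_efforts": joint torques, N m; "eef_pos": TCP position; "ee_rot": TCP orientation; "contact_force": force on the tool from outside, world axes, zero at the start; "moment": the same for the moment, N m; "finger_gap": opening from 0.0 (shut) to 1.0 (fully open).
Only numpy, scipy, OpenCV 4.12 (cv2) and the standard library are available. Lean on these libraries where they do the work, as an engineer would, in place of code of your own. Each camera call takes 0.05 s, during which the arm holds its last target.

## Working session

There is one attempt and no reset: what is moved stays moved. The work goes in short steps, Python scripts to look and compute and a shell command to move; the robot and the scene stay as the last step left them, time stands still between calls to the robot, and variables do not carry over. Pictures are saved under pics/ and viewed, and the job is handed in when it is done.

```bash
mkdir -p pics; python3 - <<'E'
from bench import arm, grab_frame
import cv2, numpy as np, pickle
for n in ["scene","top","wrist"]:
    f=grab_frame(n); cv2.imwrite(f"pics/{n}0.png",f["color"]); pickle.dump(f,open(f"{n}0.pkl","wb"))
    print(n,f["K"].tolist(),np.round(f["extrinsics"],3).tolist())
s=arm.sense(); print({k:np.round(v,3).tolist() for k,v in s.items()})
E
```

```text
scene [[482.5433730939527, 0.0, 311.00327306120624], [0.0, 482.5433730939527, 228.1670224055597], [0.0, 0.0, 1.0]] [[0.809, 0.469, -0.355, 0.882], [0.588, -0.645, 0.489, -0.402], [0.001, -0.604, -0.797, 0.831], [0.0, 0.0, 0.0, 1.0]]
top [[484.1506106538857, 0.0, 319.80852267471033], [0.0, 484.1506106538857, 248.01467365421996], [0.0, 0.0, 1.0]] [[0.004, -0.998, 0.056, 0.508], [-1.0, -0.004, -0.004, 0.021], [0.004, -0.056, -0.998, 1.178], [0.0, 0.0, 0.0, 1.0]]
wrist [[330.8518809893089, 0.0, 320.1510788730791], [0.0, 330.8518809893089, 239.29450119985478], [0.0, 0.0, 1.0]] [[0.374, -0.893, -0.252, 0.313], [-0.927, -0.36, -0.1, -0.573], [-0.002, 0.271, -0.963, 0.383], [0.0, 0.0, 0.0, 1.0]]
{'clock': 0.15, 'q': [66.435, 35.278, -0.722, 81.616, 0.464, 63.22, -2.316], 'joint_vel': [-0.001, -0.207, -0.008, -0.225, 0.019, 0.017, -0.066], 'joint_efforts': [0.001, -45.934, 0.209, -16.594, -0.061, 0.018, 0.0], 'eef_pos': [0.244, -0.602, 0.201], 'ee_rot': [[0.927, 0.375, -0.001], [0.375, -0.927, 0.002], [-0.0, -0.002, -1.0]], 'contact_force': [0.393, -0.387, -1.449], 'moment': [0.015, -0.029, -0.025], 'finger_gap': 1.0}
```

View pics/scene0.png

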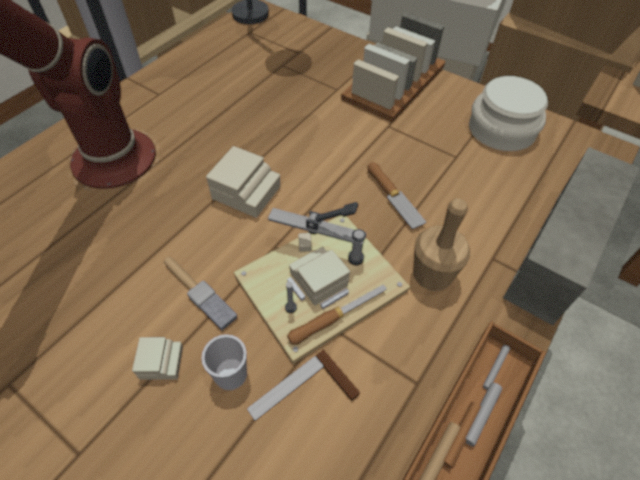

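View pics/top0.png

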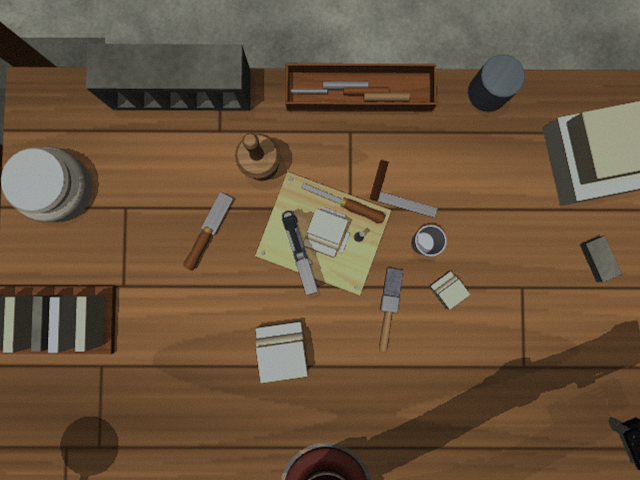

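The pieces that look like the stone, in the top view: large (281,352), small (450,290), and middle-sized (327,232) on the jig bed between the fences. The middle-sized one fits. The strap runs from the pivot at about (290,220) to its tip at (311,292), and the stop post is at (360,236). I'll enlarge this part and measure it.

```bash
cat > h.py <<'E'
import numpy as np,cv2
def world(f):
    K=f["K"];z=f["z_map"];v,u=np.mgrid[0:480,0:640]
    P=np.stack([(u-K[0,2])/K[0,0]*z,(v-K[1,2])/K[1,1]*z,z],-1)
    E=f["extrinsics"];W=P@E[:3,:3].T+E[:3,3];W[z==0]=np.nan;return W
def ray_at(f,u,v,h):
    K=f["K"];E=f["extrinsics"];d=E[:3,:3]@np.array([(u-K[0,2])/K[0,0],(v-K[1,2])/K[1,1],1]);o=E[:3,3]
    return o+d*(h-o[2])/d[2]
def proj(f,p):
    E=f["extrinsics"];c=E[:3,:3].T@(np.array(p)-E[:3,3]);q=f["K"]@c;return q[:2]/q[2]
E
python3 - <<'E'
import pickle,cv2,numpy as np
from h import *
f=pickle.load(open("top0.pkl","rb"))
cv2.imwrite("pics/topc.png",cv2.resize(f["color"][165:305,245:405],None,fx=4,fy=4,interpolation=cv2.INTER_CUBIC))
g=pickle.load(open("scene0.pkl","rb"))
cv2.imwrite("pics/scenec.png",cv2.resize(g["color"][190:360,225:425],None,fx=4,fy=3.5,interpolation=cv2.INTER_CUBIC))
W=world(f); sub=W[165:305,245:405]
m=(sub[...,2]>.088)&(sub[...,2]<.104)
ys,xs=np.nonzero(m); P=sub[m]; print(len(P))
# strap: pixels lower part
k=(ys+165>245)&(ys+165<300); Q=P[k]; r=cv2.minAreaRect((Q[:,:2]*1000).astype(np.float32)); print(r,cv2.boxPoints(r)); print(np.median(Q[:,2]))
for n,(u,v) in dict(corner=(290,174),c2=(391,211),c3=(360,294),c4=(256,255)).items(): print(n,W[v,u],ray_at(f,u,v,.018))
E
```

```text
898
((521.8598022460938, 52.626190185546875), (114.83103942871094, 27.892431259155273), 17.36850357055664) [[462.89902   48.797062]
 [471.2253    22.176395]
 [580.82056   56.45532 ]
 [572.49426   83.07599 ]]
0.09488025138451017
corner [0.75297591 0.08974015 0.01414876] [0.75216566 0.08951185 0.018     ]
c2 [ 6.65632468e-01 -1.57379992e-01  1.37107673e-04] [ 0.6632436  -0.15467876  0.018     ]
c3 [ 0.46341592 -0.08006894  0.01497805] [ 0.46353203 -0.079807    0.018     ]
c4 [0.55561448 0.16937657 0.01884404] [0.55564908 0.16948479 0.018     ]
```

View pics/topc.png

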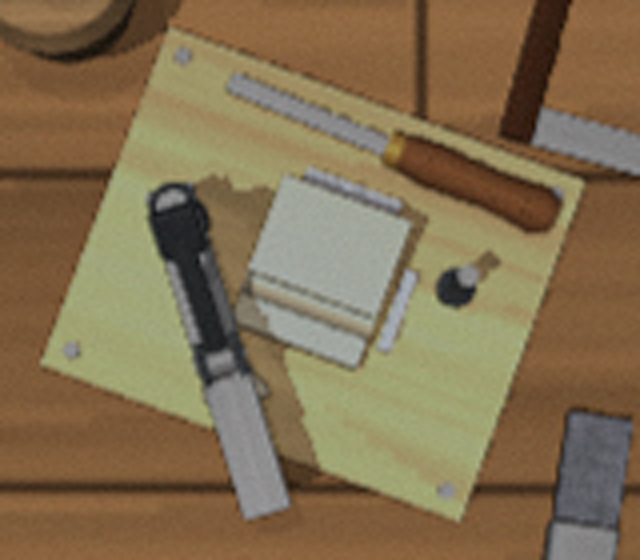

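View pics/scenec.png

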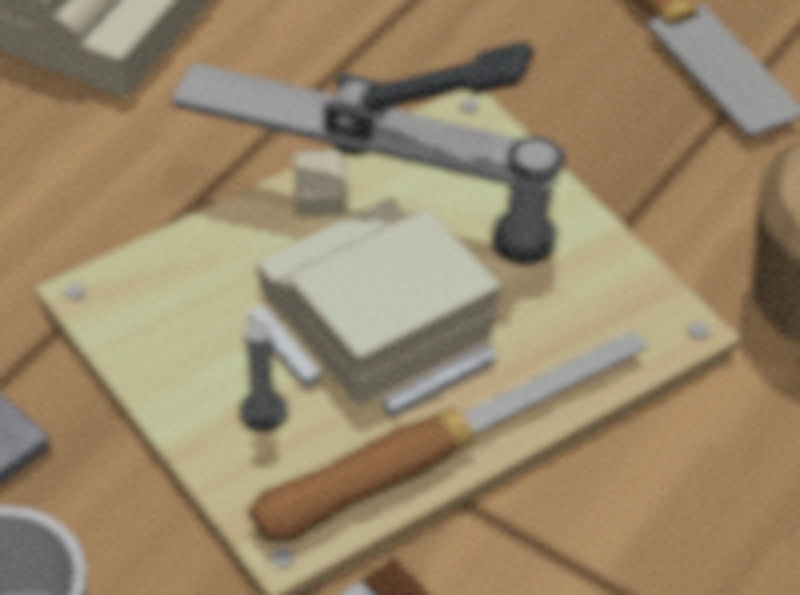

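The crop confirms it: the middle-sized block on the bed is the stone, between its fences. The chisel lies beyond it and the strap stands clear. The fitted strap puts the pivot at about (0.639, 0.089) with the tip heading 197.4°, which agrees with the bed corners. I'll check the stop post and plan the approach.

```bash
cat >> h.py <<'E'
def plan(s,target,yaw):
    R=np.array(s["ee_rot"]);d=(np.array(target)-np.array(s["eef_pos"]))*1000
    y0=np.degrees(np.arctan2(R[1,0],R[0,0]))
    return np.round(R.T@d,1),"yaw",round(y0,2),"rz",round(-(yaw-y0),2)
E
python3 - <<'E'
import pickle
from h import *
from bench import arm
f=pickle.load(open("top0.pkl","rb"));g=pickle.load(open("scene0.pkl","rb"))
print("post top", ray_at(f,361.5,233,.105)[:2], "scene", ray_at(g,225+262/4,190+315/3.5,.105)[:2])
print("pivot top scene",ray_at(g,225+536/4,190+155/3.5,.115)[:2])
W=world(f); print("bigstone",W[365,281],"mallet",ray_at(f,252,145,.22), "lever top max",np.nanmax(W[205:260,280:310,2]))
s=arm.sense()
for t in [(.50,-.25,.25),(.474,.0813,.25),(.474,.0813,.101)]: print(t,plan(s,t,17.4))
E
```

```text
post top [ 0.6020744  -0.07566589] scene [ 0.59660387 -0.06919535]
pivot top scene [0.64318657 0.07824654]
bigstone [0.30542443 0.10322423 0.07298477] mallet [0.76801913 0.15414854 0.22      ] lever top max 0.18077400785775832
(0.5, -0.25, 0.25) (array([ 369.6, -230.1,  -48.8]), 'yaw', np.float64(22.05), 'rz', np.float64(4.65))
(0.474, 0.0813, 0.25) (array([ 469.9, -546.9,  -48.2]), 'yaw', np.float64(22.05), 'rz', np.float64(4.65))
(0.474, 0.0813, 0.101) (array([ 469.9, -546.6,  100.8]), 'yaw', np.float64(22.05), 'rz', np.float64(4.65))
```

```bash
python3 -m pendant '[{"dx":30.8,"dy":-19.2,"dz":-4,"grip":0},{"dx":30.8,"dy":-19.2,"dz":-4,"grip":0},{"dx":30.8,"dy":-19.2,"dz":-4,"grip":0},{"dx":30.8,"dy":-19.2,"dz":-4,"grip":0},{"dx":30.8,"dy":-19.2,"dz":-4,"grip":0},{"dx":30.8,"dy":-19.2,"dz":-4,"grip":0},{"dx":30.8,"dy":-19.2,"dz":-4,"grip":0},{"dx":30.8,"dy":-19.2,"dz":-4,"grip":0},{"dx":30.8,"dy":-19.2,"dz":-4,"grip":0},{"dx":30.8,"dy":-19.2,"dz":-4,"grip":0},{"dx":30.8,"dy":-19.2,"dz":-4,"grip":0},{"dx":30.8,"dy":-19.2,"dz":-4,"grip":0},{"grip":0},{"grip":0}]'
python3 -m pendant '[{"dx":10,"dy":-31.7,"grip":0},{"dx":10,"dy":-31.7,"grip":0},{"dx":10,"dy":-31.7,"grip":0},{"dx":10,"dy":-31.7,"grip":0},{"dx":10,"dy":-31.7,"grip":0},{"dx":10,"dy":-31.7,"grip":0},{"dx":10,"dy":-31.7,"grip":0},{"dx":10,"dy":-31.7,"grip":0},{"dx":10,"dy":-31.7,"grip":0},{"dx":10,"dy":-31.7,"grip":0},{"grip":0,"rz":4.6},{"grip":0}]'
python3 - <<'E'
from h import *
from bench import arm,grab_frame
cv2.imwrite("pics/w1.png",grab_frame("wrist")["color"])
s=arm.sense();print(s["eef_pos"],s["clock"],s["finger_gap"],plan(s,(.474,.0813,.101),17.4))
E
```

```text
[ 0.24382192 -0.60197659  0.20089732] 0.2 1.0024512718246774 (array([ 469.9, -546.7,  100.8]), 'yaw', np.float64(22.05), 'rz', np.float64(4.65))invalid input at $[0]: expected keys rx, ry, rz, dx, dy, dz, grip
invalid input at $[0]: expected keys rx, ry, rz, dx, dy, dz, grip
```

View pics/w1.png

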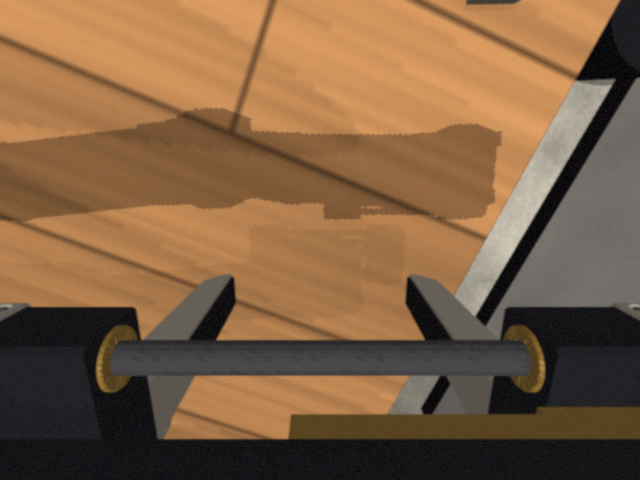

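The call was refused because every row needs all seven keys. The wrist picture shows only bare table, with the fingers open at about (200,300) and (430,300). I'll resend with complete rows.

```bash
python3 -m pendant '[{"rx":0,"ry":0,"rz":0,"dx":30.8,"dy":-19.2,"dz":-4,"grip":0},{"rx":0,"ry":0,"rz":0,"dx":30.8,"dy":-19.2,"dz":-4,"grip":0},{"rx":0,"ry":0,"rz":0,"dx":30.8,"dy":-19.2,"dz":-4,"grip":0},{"rx":0,"ry":0,"rz":0,"dx":30.8,"dy":-19.2,"dz":-4,"grip":0},{"rx":0,"ry":0,"rz":0,"dx":30.8,"dy":-19.2,"dz":-4,"grip":0},{"rx":0,"ry":0,"rz":0,"dx":30.8,"dy":-19.2,"dz":-4,"grip":0},{"rx":0,"ry":0,"rz":0,"dx":30.8,"dy":-19.2,"dz":-4,"grip":0},{"rx":0,"ry":0,"rz":0,"dx":30.8,"dy":-19.2,"dz":-4,"grip":0},{"rx":0,"ry":0,"rz":0,"dx":30.8,"dy":-19.2,"dz":-4,"grip":0},{"rx":0,"ry":0,"rz":0,"dx":30.8,"dy":-19.2,"dz":-4,"grip":0},{"rx":0,"ry":0,"rz":0,"dx":30.8,"dy":-19.2,"dz":-4,"grip":0},{"rx":0,"ry":0,"rz":0,"dx":30.8,"dy":-19.2,"dz":-4,"grip":0},{"rx":0,"ry":0,"rz":0,"dx":0,"dy":0,"dz":0,"grip":0}]'
python3 -m pendant '[{"rx":0,"ry":0,"rz":0,"dx":10,"dy":-31.7,"dz":0,"grip":0},{"rx":0,"ry":0,"rz":0,"dx":10,"dy":-31.7,"dz":0,"grip":0},{"rx":0,"ry":0,"rz":0,"dx":10,"dy":-31.7,"dz":0,"grip":0},{"rx":0,"ry":0,"rz":0,"dx":10,"dy":-31.7,"dz":0,"grip":0},{"rx":0,"ry":0,"rz":0,"dx":10,"dy":-31.7,"dz":0,"grip":0},{"rx":0,"ry":0,"rz":0,"dx":10,"dy":-31.7,"dz":0,"grip":0},{"rx":0,"ry":0,"rz":0,"dx":10,"dy":-31.7,"dz":0,"grip":0},{"rx":0,"ry":0,"rz":0,"dx":10,"dy":-31.7,"dz":0,"grip":0},{"rx":0,"ry":0,"rz":0,"dx":10,"dy":-31.7,"dz":0,"grip":0},{"rx":0,"ry":0,"rz":0,"dx":10,"dy":-31.7,"dz":0,"grip":0},{"rx":0,"ry":0,"rz":4.6,"dx":0,"dy":0,"dz":0,"grip":0},{"rx":0,"ry":0,"rz":0,"dx":0,"dy":0,"dz":0,"grip":0}]'
python3 - <<'E'
from h import *
from bench import arm,grab_frame
cv2.imwrite("pics/w2.png",grab_frame("wrist")["color"])
s=arm.sense();print(s["eef_pos"],s["clock"],s["finger_gap"],plan(s,(.474,.0813,.101),17.4))
E
```

```text
clock: 1.5
eef_pos: [0.5042, -0.2433, 0.2501]
ee_rot: [[0.923, 0.386, 0.004], [0.386, -0.923, 0.004], [0.005, -0.002, -1.0]]
contact_force: [0.2, -0.1, -0.1]
finger_gap: 0.007
clock: 2.7
eef_pos: [0.4735, 0.0816, 0.2496]
ee_rot: [[0.953, 0.302, -0.0], [0.302, -0.953, -0.0], [-0.0, 0.0, -1.0]]
contact_force: [0.1, -0.1, -0.1]
finger_gap: 0.006
[0.47361312 0.08054301 0.24952654] 2.75 0.005003004696020266 (array([  0.7,  -0.7, 148.5]), 'yaw', np.float64(17.51), 'rz', np.float64(0.11))
```

View pics/w2.png

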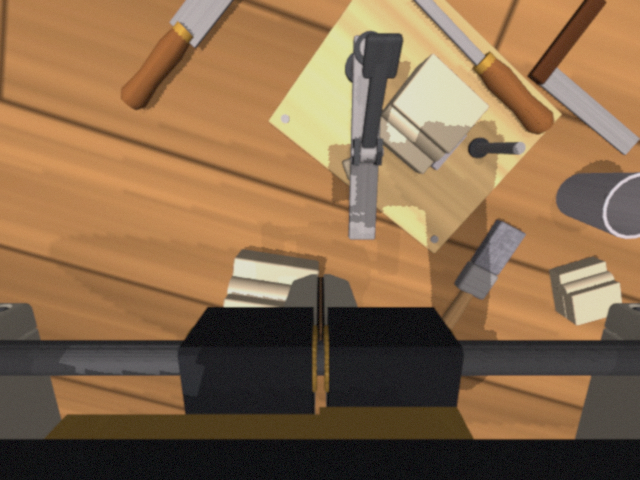

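The fingers are shut at (320,290), beside and parallel to the strap, whose end is at (362,237). Nothing lies under them, so I'll descend.

```bash
python3 -m pendant '[{"rx":0,"ry":0,"rz":0,"dx":0,"dy":0,"dz":30,"grip":0},{"rx":0,"ry":0,"rz":0,"dx":0,"dy":0,"dz":30,"grip":0},{"rx":0,"ry":0,"rz":0,"dx":0,"dy":0,"dz":30,"grip":0},{"rx":0,"ry":0,"rz":0,"dx":0,"dy":0,"dz":30,"grip":0},{"rx":0,"ry":0,"rz":0,"dx":0,"dy":0,"dz":28,"grip":0},{"rx":0,"ry":0,"rz":0,"dx":0,"dy":0,"dz":0,"grip":0}]'
python3 -m pendant '[{"rx":0,"ry":0,"rz":0,"dx":0,"dy":4,"dz":0,"grip":0},{"rx":0,"ry":0,"rz":0,"dx":0,"dy":4,"dz":0,"grip":0},{"rx":0,"ry":0,"rz":0,"dx":0,"dy":2,"dz":0,"grip":0},{"rx":0,"ry":0,"rz":0,"dx":0,"dy":0,"dz":0,"grip":0}]'
python3 - <<'E'
from h import *
from bench import arm,grab_frame
cv2.imwrite("pics/w3.png",grab_frame("wrist")["color"])
f=grab_frame("scene");cv2.imwrite("pics/s3.png",cv2.resize(f["color"][150:370,200:440],None,fx=3,fy=2.7))
E
```

```text
clock: 3.35
eef_pos: [0.4711, 0.079, 0.0988]
ee_rot: [[0.954, 0.299, -0.008], [0.299, -0.954, -0.002], [-0.008, -0.0, -1.0]]
contact_force: [-0.8, -0.4, 0.5]
finger_gap: 0.005
clock: 3.75
eef_pos: [0.4777, 0.071, 0.1028]
ee_rot: [[0.954, 0.299, 0.002], [0.299, -0.954, 0.0], [0.002, 0.001, -1.0]]
contact_force: [-0.0, -0.2, 0.2]
finger_gap: 0.005
```

View pics/w3.png

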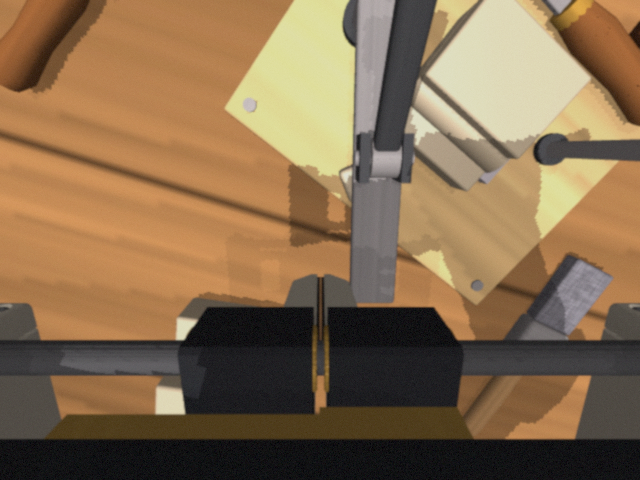

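View pics/s3.png

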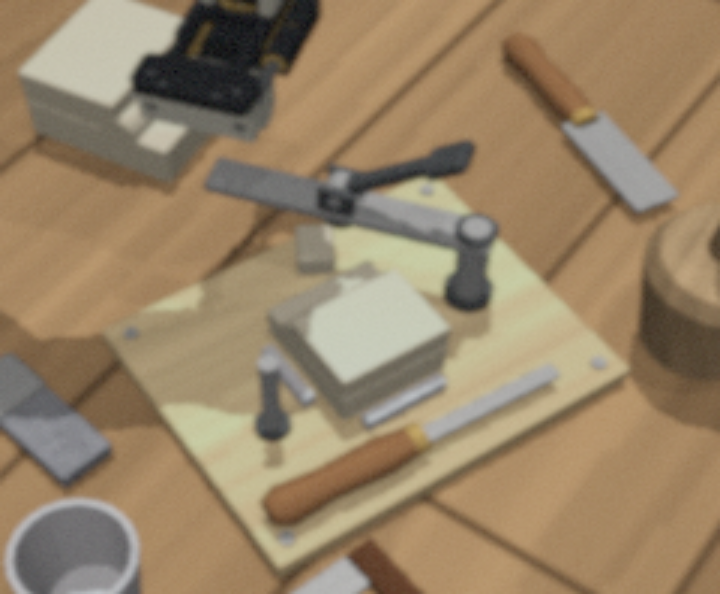

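The shut fingers are just beside the strap edge near its end (wrist picture: fingers at 320,290, strap edge at x≈352). I'll swing half the arc about the pivot, then look.

```bash
python3 -m pendant '[{"rx":0,"ry":0,"rz":0,"dx":0,"dy":4,"dz":2,"grip":0},{"rx":0,"ry":0,"rz":-2.6,"dx":-1.25,"dy":7.3,"dz":0,"grip":0},{"rx":0,"ry":0,"rz":-2.6,"dx":-1.25,"dy":7.3,"dz":0,"grip":0},{"rx":0,"ry":0,"rz":-2.6,"dx":-1.25,"dy":7.3,"dz":0,"grip":0},{"rx":0,"ry":0,"rz":-2.6,"dx":-1.25,"dy":7.3,"dz":0,"grip":0},{"rx":0,"ry":0,"rz":-2.6,"dx":-1.25,"dy":7.3,"dz":0,"grip":0},{"rx":0,"ry":0,"rz":-2.6,"dx":-1.25,"dy":7.3,"dz":0,"grip":0},{"rx":0,"ry":0,"rz":-2.6,"dx":-1.25,"dy":7.3,"dz":0,"grip":0},{"rx":0,"ry":0,"rz":-2.6,"dx":-1.25,"dy":7.3,"dz":0,"grip":0},{"rx":0,"ry":0,"rz":-2.6,"dx":-1.25,"dy":7.3,"dz":0,"grip":0},{"rx":0,"ry":0,"rz":-2.6,"dx":-1.25,"dy":7.3,"dz":0,"grip":0},{"rx":0,"ry":0,"rz":0,"dx":0,"dy":0,"dz":0,"grip":0}]'
python3 - <<'E'
from h import *
from bench import arm,grab_frame
cv2.imwrite("pics/w4.png",grab_frame("wrist")["color"])
s=arm.sense();p=np.array([.6388,.0892]);d=np.array(s["eef_pos"])[:2]-p
print(s["eef_pos"],np.hypot(*d),np.degrees(np.arctan2(d[1],d[0]))%360,s["contact_force"],plan(s,(0,0,0),0)[2])
E
```

```text
clock: 5.05
eef_pos: [0.5028, -0.0027, 0.0995]
ee_rot: [[0.727, 0.686, 0.0], [0.686, -0.727, -0.0], [-0.0, 0.0, -1.0]]
contact_force: [-0.1, 0.0, 0.3]
finger_gap: 0.001
[ 0.50241757 -0.00189413  0.09952873] 0.1640070318491313 213.74021249130772 [ 0.67088981  0.36260356 -0.7627842 ] 43.33
```

View pics/w4.png

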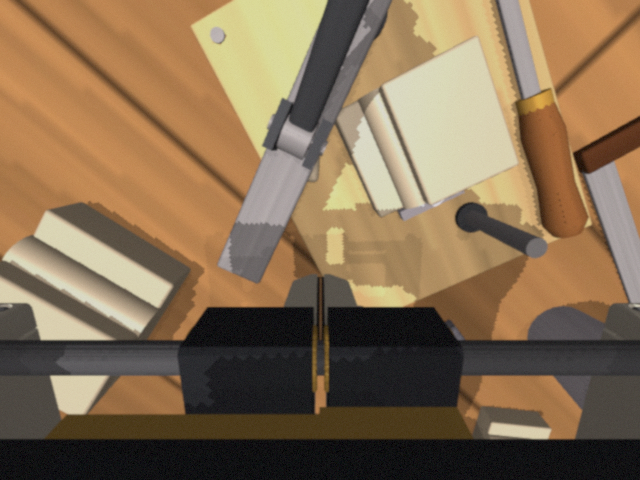

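The strap was not picked up: in the wrist view it still shows at (240,270), while the fingers have gone past it. I'll measure the strap tip against the fingers.

```bash
python3 - <<'E'
from h import *
from bench import arm,grab_frame
import pickle
s=arm.sense();tcp=np.array(s["eef_pos"])
f=grab_frame("wrist");pickle.dump(f,open("w5.pkl","wb"));W=world(f)
print("tcp",tcp,"tip proj",proj(f,tcp+[0,0,-.022]),"tcp proj",proj(f,tcp))
for u,v in [(220,266),(258,282),(240,262),(262,200),(295,138),(320,285),(320,300),(300,285),(340,285)]: print(u,v,W[v,u].round(4),ray_at(f,u,v,.096).round(4))
m=(abs(W[...,2]-.096)<.006);m[300:]=0
Q=W[m][:,:2]*1000;print(len(Q),cv2.boxPoints(cv2.minAreaRect(Q.astype(np.float32))))
g=grab_frame("top");pickle.dump(g,open("t5.pkl","wb"));cv2.imwrite("pics/t5.png",cv2.resize(g["color"][165:325,245:405],None,fx=4,fy=3.7,interpolation=cv2.INTER_CUBIC))
h=grab_frame("scene");cv2.imwrite("pics/s5.png",cv2.resize(h["color"][170:370,200:420],None,fx=3.5,fy=3,interpolation=cv2.INTER_CUBIC))
E
```

```text
tcp [ 0.50241757 -0.00189413  0.09952873] tip proj [321.6038059  264.64166265] tcp proj [321.76959902 277.44524445]
220 266 [0.4646 0.0465 0.0951] [0.465  0.0465 0.096 ]
258 282 [0.4725 0.0232 0.0954] [0.4727 0.0232 0.096 ]
240 262 [0.4751 0.0394 0.0958] [0.4752 0.0394 0.096 ]
262 200 [0.5119 0.054  0.0937] [0.5124 0.054  0.096 ]
295 138 [0.5509 0.0613 0.1194] [0.5501 0.0629 0.096 ]
320 285 [0.5069 0.0037 0.1269] [ 0.497  -0.0055  0.096 ]
320 300 [0.5056 0.0025 0.1402] [ 0.4898 -0.0123  0.096 ]
300 285 [0.5014 0.0121 0.1309] [0.4887 0.0034 0.096 ]
340 285 [ 0.5149 -0.0023  0.1309] [ 0.5054 -0.0144  0.096 ]
9408 [[455.07983   35.964302]
 [598.99243  -81.79705 ]
 [687.6221    26.51458 ]
 [543.7095   144.27594 ]]
```

View pics/t5.png

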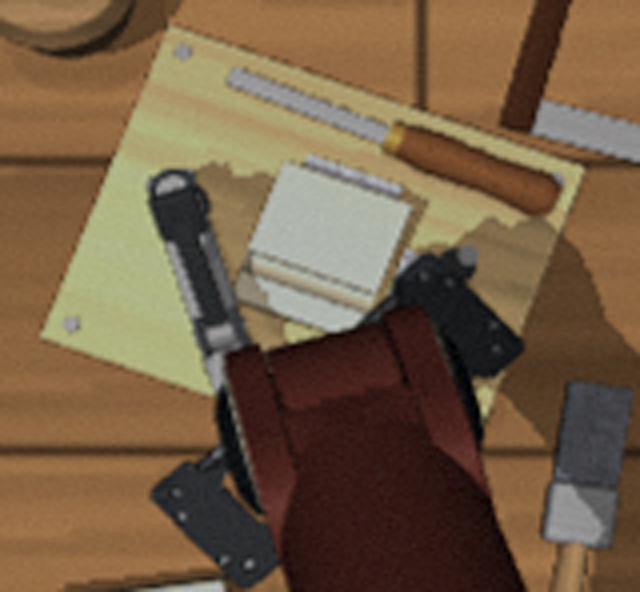

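View pics/s5.png

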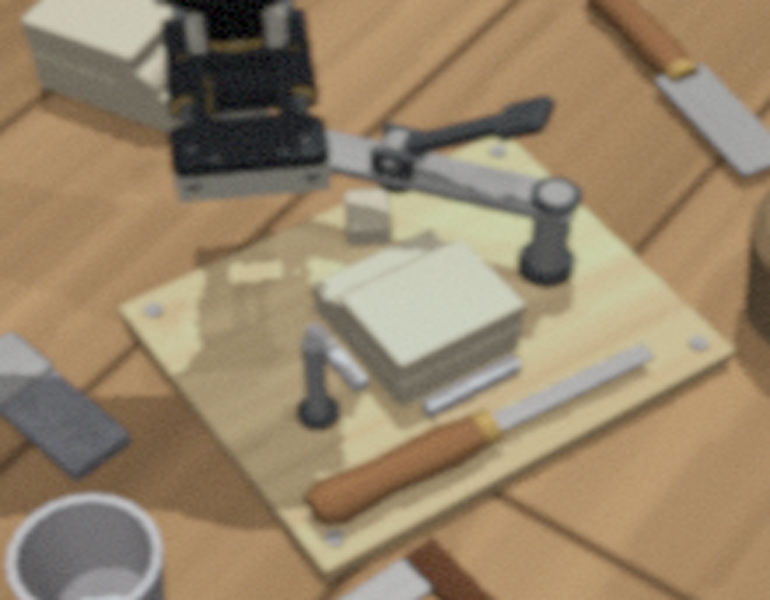

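```bash
python3 - <<'E'
from h import *
from bench import arm,grab_frame
import pickle
f=pickle.load(open("w5.pkl","rb"));W=world(f)
for v in range(262,306,3): print(v,[W[v,u].round(3).tolist() for u in (295,320,322,335)])
cv2.imwrite("pics/w5c.png",cv2.resize(f["color"][230:350,240:400],None,fx=5,fy=5,interpolation=cv2.INTER_CUBIC))
s=arm.sense();t=np.array(s["eef_pos"])
h=grab_frame("scene");pickle.dump(h,open("s5.pkl","wb"))
I=h["color"].copy()
for dz,c in((0,(0,0,255)),(-.022,(0,255,0)),(.062,(255,0,0))):
    p=proj(h,t+[0,0,dz]);print(dz,p);cv2.circle(I,tuple(int(round(x)) for x in p),2,c,-1)
cv2.imwrite("pics/s5c.png",cv2.resize(I[150:290,200:360],None,fx=5,fy=4.2,interpolation=cv2.INTER_CUBIC))
E
```

```text
262 [[0.467, -0.003, -0.002], [0.487, -0.015, 0.017], [0.488, -0.016, 0.016], [0.496, -0.024, 0.017]]
265 [[0.465, -0.004, -0.001], [0.485, -0.017, 0.016], [0.487, -0.018, 0.018], [0.494, -0.026, 0.018]]
268 [[0.463, -0.006, 0.0], [0.484, -0.018, 0.018], [0.485, -0.019, 0.018], [0.492, -0.028, 0.017]]
271 [[0.461, -0.008, 0.0], [0.477, -0.025, 0.0], [0.483, -0.021, 0.018], [0.49, -0.03, 0.017]]
274 [[0.458, -0.01, -0.001], [0.474, -0.027, -0.001], [0.48, -0.024, 0.016], [0.488, -0.031, 0.018]]
277 [[0.456, -0.012, -0.0], [0.507, 0.004, 0.116], [0.508, 0.003, 0.117], [0.513, -0.001, 0.12]]
280 [[0.499, 0.014, 0.124], [0.507, 0.004, 0.121], [0.508, 0.003, 0.121], [0.513, -0.001, 0.124]]
283 [[0.5, 0.014, 0.128], [0.507, 0.004, 0.124], [0.508, 0.003, 0.126], [0.513, -0.0, 0.129]]
286 [[0.5, 0.014, 0.133], [0.507, 0.004, 0.128], [0.507, 0.003, 0.128], [0.513, -0.001, 0.131]]
289 [[0.5, 0.014, 0.136], [0.507, 0.004, 0.132], [0.508, 0.003, 0.133], [0.513, -0.001, 0.135]]
292 [[0.5, 0.013, 0.139], [0.507, 0.004, 0.136], [0.508, 0.003, 0.136], [0.513, -0.0, 0.139]]
295 [[0.5, 0.013, 0.142], [0.507, 0.004, 0.139], [0.507, 0.003, 0.138], [0.513, -0.0, 0.143]]
298 [[0.501, 0.013, 0.146], [0.506, 0.003, 0.139], [0.508, 0.003, 0.142], [0.513, 0.0, 0.146]]
301 [[0.5, 0.013, 0.148], [0.505, 0.002, 0.14], [0.508, 0.003, 0.146], [0.512, -0.0, 0.148]]
304 [[0.501, 0.013, 0.151], [0.504, 0.001, 0.141], [0.508, 0.003, 0.148], [0.513, 0.0, 0.151]]
0 [272.94871299 231.02516709]
-0.022 [273.65928481 237.85400528]
0.062 [270.79110622 210.28982798]
```

View pics/s5c.png

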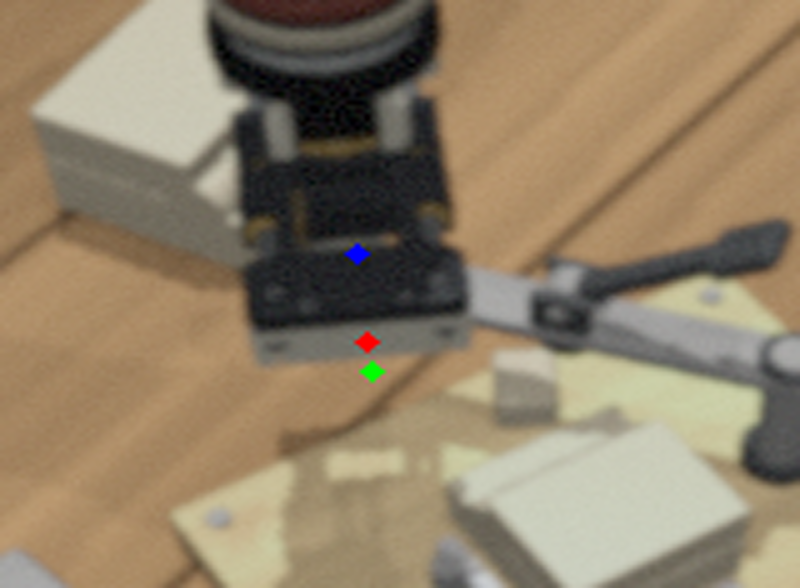

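View pics/w5c.png

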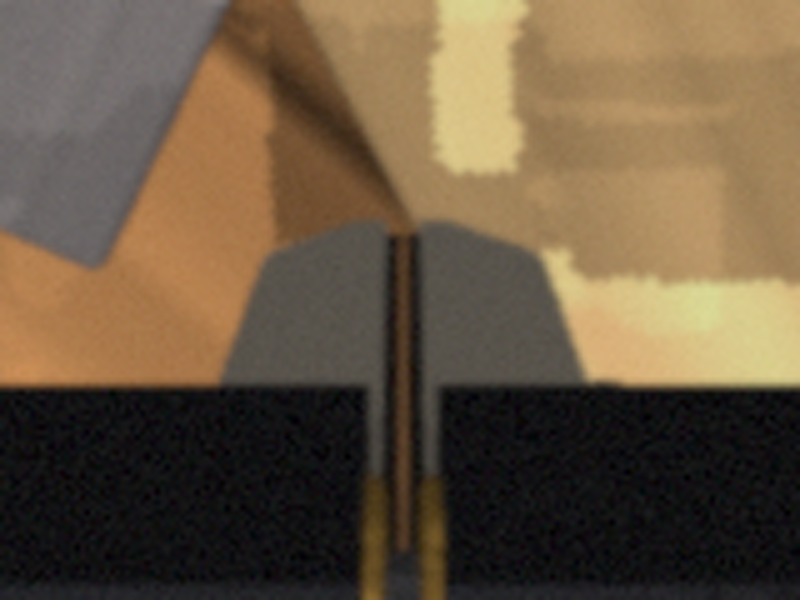

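```bash
python3 - <<'E'
from h import *
import pickle
h=pickle.load(open("s5.pkl","rb"));W=world(h)
for u in (255,262,273,285,291): print(u,[(v,W[v,u].round(3).tolist()) for v in (202,208,214,220,226,229,232,234,236,238)])
f=pickle.load(open("w5.pkl","rb"));W=world(f)
print("wristE",f["extrinsics"].round(3).tolist())
E
```

```text
255 [(202, [0.516, -0.05, 0.241]), (208, [0.511, -0.047, 0.219]), (214, [0.534, -0.07, 0.244]), (220, [0.54, -0.079, 0.242]), (226, [0.547, -0.087, 0.24]), (229, [0.544, -0.085, 0.23]), (232, [0.54, -0.083, 0.215]), (234, [0.539, -0.082, 0.209]), (236, [0.539, -0.082, 0.203]), (238, [0.431, 0.017, -0.001])]
262 [(202, [0.513, -0.032, 0.222]), (208, [0.511, -0.031, 0.205]), (214, [0.542, -0.064, 0.243]), (220, [0.549, -0.072, 0.242]), (226, [0.555, -0.08, 0.239]), (229, [0.553, -0.079, 0.229]), (232, [0.548, -0.075, 0.214]), (234, [0.547, -0.075, 0.207]), (236, [0.547, -0.075, 0.202]), (238, [0.443, 0.026, -0.0])]
273 [(202, [0.525, -0.017, 0.216]), (208, [0.523, -0.017, 0.199]), (214, [0.556, -0.054, 0.244]), (220, [0.563, -0.062, 0.243]), (226, [0.566, -0.067, 0.235]), (229, [0.565, -0.067, 0.226]), (232, [0.56, -0.063, 0.21]), (234, [0.561, -0.063, 0.205]), (236, [0.457, 0.045, -0.004]), (238, [0.462, 0.039, -0.0])]
285 [(202, [0.542, -0.007, 0.218]), (208, [0.563, -0.033, 0.243]), (214, [0.571, -0.043, 0.244]), (220, [0.578, -0.052, 0.243]), (226, [0.58, -0.055, 0.232]), (229, [0.574, -0.049, 0.214]), (232, [0.574, -0.049, 0.206]), (234, [0.574, -0.049, 0.2]), (236, [0.479, 0.059, -0.002]), (238, [0.482, 0.055, -0.002])]
291 [(202, [0.546, 0.004, 0.211]), (208, [0.443, 0.128, -0.0]), (214, [0.579, -0.037, 0.244]), (220, [0.586, -0.047, 0.244]), (226, [0.586, -0.047, 0.228]), (229, [0.581, -0.042, 0.211]), (232, [0.581, -0.043, 0.204]), (234, [0.485, 0.072, -0.004]), (236, [0.488, 0.068, -0.003]), (238, [0.492, 0.063, -0.002])]
wristE [[0.685, -0.701, -0.197, 0.556], [-0.729, -0.659, -0.186, 0.05], [0.0, 0.271, -0.963, 0.282], [0.0, 0.0, 0.0, 1.0]]
```

Both cameras agree that the fingertips really are at z≈0.115, not the 0.078 the state implies. The gripper body also measures about 37 mm higher than stated, and it agrees sideways to 1 mm. So the reported height is about 37 mm low, and the finger passed over the strap. I'll go back along the arc, then descend by what the camera shows.

```bash
python3 -m pendant '[{"rx":0,"ry":0,"rz":5.2,"dx":3.5,"dy":-14.4,"dz":-5,"grip":0},{"rx":0,"ry":0,"rz":5.2,"dx":3.5,"dy":-14.4,"dz":0,"grip":0},{"rx":0,"ry":0,"rz":5.2,"dx":3.5,"dy":-14.4,"dz":0,"grip":0},{"rx":0,"ry":0,"rz":5.2,"dx":3.5,"dy":-14.4,"dz":0,"grip":0},{"rx":0,"ry":0,"rz":5.2,"dx":3.5,"dy":-14.4,"dz":0,"grip":0},{"rx":0,"ry":0,"rz":0,"dx":0,"dy":-14,"dz":0,"grip":0},{"rx":0,"ry":0,"rz":0,"dx":0,"dy":0,"dz":0,"grip":0},{"rx":0,"ry":0,"rz":0,"dx":0,"dy":0,"dz":0,"grip":0}]'
python3 - <<'E'
from h import *
from bench import arm,grab_frame
f=grab_frame("wrist");W=world(f)
s=arm.sense();print(s["eef_pos"],plan(s,(.474,.0813,.101),17.4))
for v in range(270,284,2): print(v,W[v,315].round(3),W[v,325].round(3))
cv2.imwrite("pics/w6.png",f["color"])
E
```

```text
clock: 6.1
eef_pos: [0.4737, 0.0813, 0.1047]
ee_rot: [[0.953, 0.302, -0.0], [0.302, -0.953, -0.0], [-0.0, 0.0, -1.0]]
contact_force: [0.2, 0.3, 0.2]
finger_gap: 0.004
[0.47387016 0.08061934 0.10467241] (array([ 0.3, -0.6,  3.7]), 'yaw', np.float64(17.47), 'rz', np.float64(0.07))
270 [0.438 0.076 0.001] [ 0.441  0.067 -0.   ]
272 [ 0.435  0.075 -0.001] [0.439 0.066 0.   ]
274 [0.481 0.087 0.121] [0.482 0.082 0.121]
276 [0.48  0.087 0.122] [0.482 0.082 0.124]
278 [0.481 0.087 0.126] [0.482 0.082 0.126]
280 [0.481 0.087 0.129] [0.482 0.082 0.13 ]
282 [0.481 0.087 0.132] [0.482 0.082 0.132]
```

View pics/w6.png

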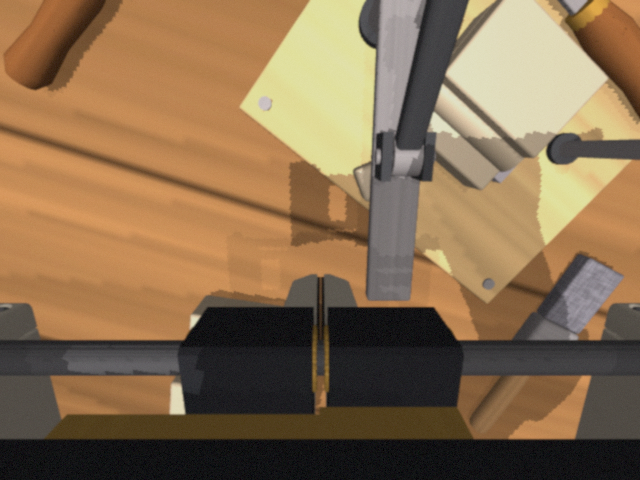

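The fingers are again beside the strap (edge at x≈368), with the tips measured at z≈0.120. I'll go down 40 mm and check.

```bash
python3 -m pendant '[{"rx":0,"ry":0,"rz":0,"dx":0,"dy":0,"dz":15,"grip":0},{"rx":0,"ry":0,"rz":0,"dx":0,"dy":0,"dz":15,"grip":0},{"rx":0,"ry":0,"rz":0,"dx":0,"dy":0,"dz":10,"grip":0},{"rx":0,"ry":0,"rz":0,"dx":0,"dy":0,"dz":0,"grip":0},{"rx":0,"ry":0,"rz":0,"dx":0,"dy":0,"dz":0,"grip":0}]'
python3 - <<'E'
from h import *
from bench import arm,grab_frame
f=grab_frame("wrist");W=world(f)
s=arm.sense();print(s["eef_pos"],plan(s,(.474,.0813,.101),17.4))
for v in range(270,284,2): print(v,W[v,315].round(3),W[v,325].round(3))
cv2.imwrite("pics/w7.png",f["color"])
E
```

```text
clock: 6.65
eef_pos: [0.474, 0.0808, 0.0647]
ee_rot: [[0.954, 0.299, -0.0], [0.299, -0.954, -0.0], [-0.0, 0.0, -1.0]]
contact_force: [-0.1, 0.3, -0.0]
finger_gap: 0.007
[0.47425873 0.08107462 0.06505091] (array([ -0.2,  -0.3, -35.9]), 'yaw', np.float64(17.42), 'rz', np.float64(0.02))
270 [ 0.453  0.079 -0.   ] [ 0.455  0.072 -0.   ]
272 [ 0.451  0.079 -0.001] [0.454 0.071 0.   ]
274 [0.481 0.087 0.082] [0.483 0.082 0.082]
276 [0.481 0.087 0.084] [0.483 0.082 0.084]
278 [0.481 0.087 0.088] [0.482 0.082 0.086]
280 [0.481 0.087 0.09 ] [0.482 0.082 0.089]
282 [0.481 0.087 0.092] [0.482 0.082 0.091]
```

View pics/w7.png

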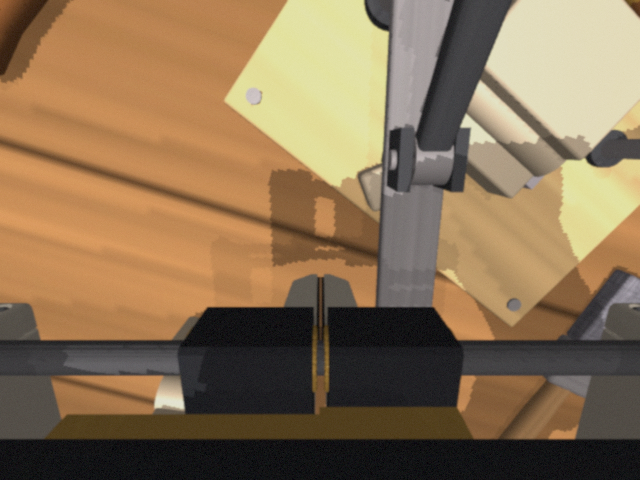

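The tips are at about 0.082 and the strap edge, at x≈380, is now level with them. I'll go 2 mm lower and push through half the arc.

```bash
python3 -m pendant '[{"rx":0,"ry":0,"rz":0,"dx":0,"dy":4,"dz":2,"grip":0},{"rx":0,"ry":0,"rz":0,"dx":0,"dy":4,"dz":0,"grip":0},{"rx":0,"ry":0,"rz":0,"dx":0,"dy":4,"dz":0,"grip":0},{"rx":0,"ry":0,"rz":-2.6,"dx":-1.25,"dy":7.3,"dz":0,"grip":0},{"rx":0,"ry":0,"rz":-2.6,"dx":-1.25,"dy":7.3,"dz":0,"grip":0},{"rx":0,"ry":0,"rz":-2.6,"dx":-1.25,"dy":7.3,"dz":0,"grip":0},{"rx":0,"ry":0,"rz":-2.6,"dx":-1.25,"dy":7.3,"dz":0,"grip":0},{"rx":0,"ry":0,"rz":-2.6,"dx":-1.25,"dy":7.3,"dz":0,"grip":0},{"rx":0,"ry":0,"rz":0,"dx":0,"dy":0,"dz":0,"grip":0}]'
python3 - <<'E'
from h import *
from bench import arm,grab_frame
cv2.imwrite("pics/w8.png",grab_frame("wrist")["color"])
s=arm.sense();p=np.array([.6388,.0892]);d=np.array(s["eef_pos"])[:2]-p
print(s["eef_pos"],np.hypot(*d),np.degrees(np.arctan2(d[1],d[0]))%360,s["contact_force"],plan(s,(0,0,0),0)[2])
E
```

```text
clock: 7.6
eef_pos: [0.4862, 0.0325, 0.0628]
ee_rot: [[0.863, 0.505, 0.001], [0.505, -0.863, -0.0], [0.001, 0.001, -1.0]]
contact_force: [-0.0, 0.0, 0.6]
finger_gap: 0.006
[0.48588848 0.03306322 0.0627862 ] 0.16289035984056896 200.15916296767247 [-0.19284426 -0.0888125  -0.14840202] 30.31
```

View pics/w8.png

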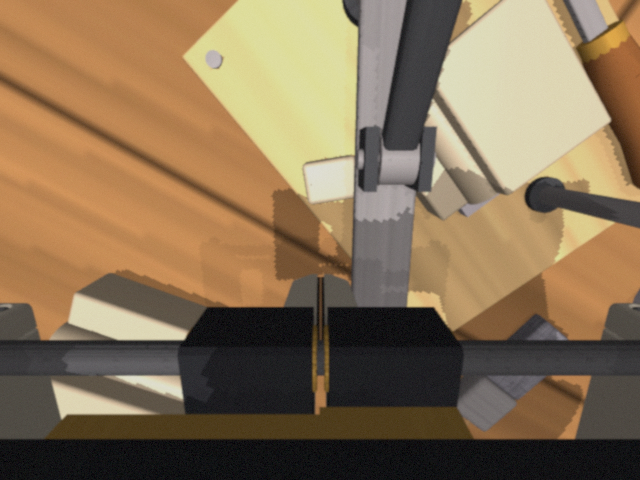

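Now the strap turns with the finger: it stays upright in the wrist view, with its left edge against the fingers at x≈355. I'll continue.

```bash
python3 -m pendant '[{"rx":0,"ry":0,"rz":-2.6,"dx":-1.25,"dy":7.3,"dz":0,"grip":0},{"rx":0,"ry":0,"rz":-2.6,"dx":-1.25,"dy":7.3,"dz":0,"grip":0},{"rx":0,"ry":0,"rz":-2.6,"dx":-1.25,"dy":7.3,"dz":0,"grip":0},{"rx":0,"ry":0,"rz":-2.6,"dx":-1.25,"dy":7.3,"dz":0,"grip":0},{"rx":0,"ry":0,"rz":-2.6,"dx":-1.25,"dy":7.3,"dz":0,"grip":0},{"rx":0,"ry":0,"rz":-2.6,"dx":-1.25,"dy":7.3,"dz":0,"grip":0},{"rx":0,"ry":0,"rz":-2.6,"dx":-1.25,"dy":7.3,"dz":0,"grip":0},{"rx":0,"ry":0,"rz":-2.6,"dx":-1.25,"dy":7.3,"dz":0,"grip":0},{"rx":0,"ry":0,"rz":-2.6,"dx":-1.25,"dy":7.3,"dz":0,"grip":0},{"rx":0,"ry":0,"rz":-2.6,"dx":-1.25,"dy":7.3,"dz":0,"grip":0},{"rx":0,"ry":0,"rz":-2.6,"dx":-1.25,"dy":7.3,"dz":0,"grip":0},{"rx":0,"ry":0,"rz":-2.6,"dx":-1.25,"dy":7.3,"dz":0,"grip":0},{"rx":0,"ry":0,"rz":0,"dx":0,"dy":0,"dz":0,"grip":0}]'
python3 - <<'E'
from h import *
from bench import arm,grab_frame
cv2.imwrite("pics/w9.png",grab_frame("wrist")["color"])
s=arm.sense();p=np.array([.6388,.0892]);d=np.array(s["eef_pos"])[:2]-p
print(s["eef_pos"],np.hypot(*d),np.degrees(np.arctan2(d[1],d[0]))%360,s["contact_force"],plan(s,(0,0,0),0)[2])
E
```

```text
clock: 8.95
eef_pos: [0.5364, -0.0385, 0.0626]
ee_rot: [[0.476, 0.879, 0.0], [0.879, -0.476, -0.0], [0.0, 0.0, -1.0]]
contact_force: [0.4, -0.8, 0.1]
finger_gap: 0.005
[ 0.53601029 -0.03810359  0.06256469] 0.1636212962038933 231.08128953487258 [ 0.28885584 -1.09118766  0.19553051] 61.55
```

View pics/w9.png

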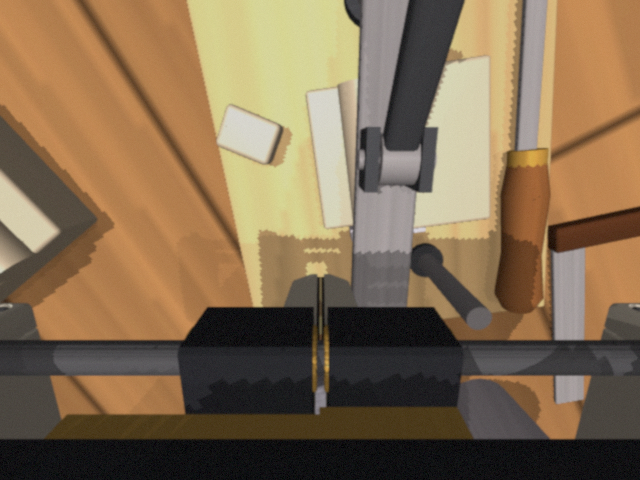

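The strap is over the stone and about 8° short of the post, whose top shows at (480,318). I'll finish slowly.

```bash
python3 -m pendant '[{"rx":0,"ry":0,"rz":-1.3,"dx":-0.65,"dy":3.6,"dz":0,"grip":0},{"rx":0,"ry":0,"rz":-1.3,"dx":-0.65,"dy":3.6,"dz":0,"grip":0},{"rx":0,"ry":0,"rz":-1.3,"dx":-0.65,"dy":3.6,"dz":0,"grip":0},{"rx":0,"ry":0,"rz":-1.3,"dx":-0.65,"dy":3.6,"dz":0,"grip":0},{"rx":0,"ry":0,"rz":-1.3,"dx":-0.65,"dy":3.6,"dz":0,"grip":0},{"rx":0,"ry":0,"rz":0,"dx":0,"dy":0,"dz":0,"grip":0}]'
python3 -m pendant '[{"rx":0,"ry":0,"rz":-1.3,"dx":-0.65,"dy":3.6,"dz":0,"grip":0},{"rx":0,"ry":0,"rz":0,"dx":0,"dy":2,"dz":0,"grip":0},{"rx":0,"ry":0,"rz":0,"dx":0,"dy":0,"dz":0,"grip":0}]'
python3 - <<'E'
from h import *
from bench import arm,grab_frame
cv2.imwrite("pics/w10.png",grab_frame("wrist")["color"])
s=arm.sense();p=np.array([.6388,.0892]);d=np.array(s["eef_pos"])[:2]-p
print(s["eef_pos"],np.hypot(*d),np.degrees(np.arctan2(d[1],d[0]))%360,s["contact_force"],plan(s,(0,0,0),0)[2])
E
```

```text
clock: 9.6
eef_pos: [0.5516, -0.0493, 0.0627]
ee_rot: [[0.372, 0.928, 0.001], [0.928, -0.372, 0.0], [0.0, 0.001, -1.0]]
contact_force: [0.5, -0.7, -0.5]
finger_gap: 0.009
clock: 9.9
eef_pos: [0.5562, -0.0519, 0.0627]
ee_rot: [[0.351, 0.936, 0.0], [0.936, -0.351, -0.0], [-0.0, 0.001, -1.0]]
contact_force: [-0.1, -0.4, 0.4]
finger_gap: 0.007
[ 0.55623779 -0.05173446  0.06273398] 0.1633371946788105 239.63738029824557 [-0.47796694  0.20952968 -0.56304914] 69.43
```

View pics/w10.png

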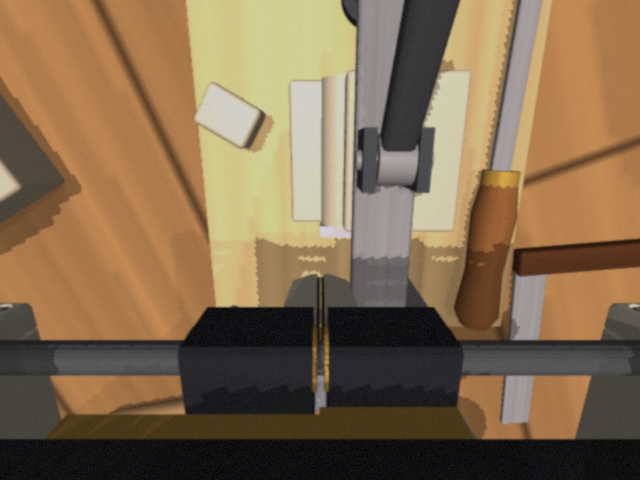

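No reaction from the post yet, so I'll inch forward until the force rises.

```bash
for i in 1; do :; done; python3 -m pendant '[{"rx":0,"ry":0,"rz":-0.3,"dx":0,"dy":1.5,"dz":0,"grip":0},{"rx":0,"ry":0,"rz":-0.3,"dx":0,"dy":1,"dz":0,"grip":0},{"rx":0,"ry":0,"rz":0,"dx":0,"dy":0,"dz":0,"grip":0}]'
python3 -m pendant '[{"rx":0,"ry":0,"rz":0,"dx":0,"dy":1.5,"dz":0,"grip":0},{"rx":0,"ry":0,"rz":0,"dx":0,"dy":0.5,"dz":0,"grip":0},{"rx":0,"ry":0,"rz":0,"dx":0,"dy":0,"dz":0,"grip":0}]'
```

```text
clock: 10.25
eef_pos: [0.5568, -0.0521, 0.0626]
ee_rot: [[0.341, 0.94, -0.003], [0.94, -0.341, -0.0], [-0.001, -0.003, -1.0]]
contact_force: [-4.3, 0.5, 3.4]
finger_gap: 0.007
clock: 10.55
eef_pos: [0.5568, -0.0522, 0.0626]
ee_rot: [[0.341, 0.94, -0.007], [0.94, -0.341, 0.0], [-0.002, -0.006, -1.0]]
contact_force: [-6.5, 0.8, 6.4]
finger_gap: 0.005
```

The finger stopped against the post with 6.5 N and no further motion. I'll back off, rise, and look.

```bash
python3 -m pendant '[{"rx":0,"ry":0,"rz":0,"dx":0,"dy":-10,"dz":0,"grip":0},{"rx":0,"ry":0,"rz":0,"dx":0,"dy":-15,"dz":0,"grip":0},{"rx":0,"ry":0,"rz":0,"dx":0,"dy":0,"dz":-30,"grip":0},{"rx":0,"ry":0,"rz":0,"dx":0,"dy":0,"dz":-40,"grip":0},{"rx":0,"ry":0,"rz":0,"dx":0,"dy":0,"dz":-40,"grip":0},{"rx":0,"ry":0,"rz":0,"dx":0,"dy":0,"dz":-40,"grip":0},{"rx":0,"ry":0,"rz":0,"dx":0,"dy":0,"dz":0,"grip":0},{"rx":0,"ry":0,"rz":0,"dx":0,"dy":0,"dz":0,"grip":0}]'
python3 - <<'E'
from h import *
import pickle
from bench import arm,grab_frame
f=grab_frame("wrist");cv2.imwrite("pics/w11.png",f["color"]);pickle.dump(f,open("w11.pkl","wb"))
g=grab_frame("top");cv2.imwrite("pics/t11.png",cv2.resize(g["color"][165:325,245:405],None,fx=4,fy=3.7))
W=world(f)
s=arm.sense();print(s["eef_pos"])
for v in range(270,284,2): print(v,W[v,315].round(3),W[v,325].round(3))
for t in[(.6261,.0545)]:print(plan(s,(*t,s["eef_pos"][2]),69.9))
p=np.array([.6388,.0892]);
for a in (249,249.9,251):
  u=np.array([np.cos(np.radians(a)),np.sin(np.radians(a))]);print(a,proj(f,[*(p+.18*u),.096]),proj(f,[*(p+.09*u),.110]),proj(f,[*(p+.04*u),.17]))
E
```

```text
clock: 11.35
eef_pos: [0.5376, -0.0447, 0.2135]
ee_rot: [[0.341, 0.94, 0.004], [0.94, -0.341, -0.001], [0.001, 0.004, -1.0]]
contact_force: [0.5, -0.1, -0.8]
finger_gap: 0.004
[ 0.53591148 -0.04480522  0.21143912]
270 [ 0.505 -0.115 -0.001] [ 0.517 -0.119  0.   ]
272 [ 0.504 -0.117  0.001] [ 0.516 -0.122 -0.001]
274 [ 0.537 -0.035  0.23 ] [ 0.542 -0.037  0.229]
276 [ 0.537 -0.034  0.234] [ 0.542 -0.037  0.232]
278 [ 0.537 -0.035  0.235] [ 0.542 -0.036  0.236]
280 [ 0.537 -0.035  0.238] [ 0.542 -0.037  0.238]
282 [ 0.537 -0.035  0.241] [ 0.542 -0.037  0.24 ]
(array([124.1,  50.9,  -0.2]), 'yaw', np.float64(70.04), 'rz', np.float64(0.14))
249 [369.24713233 249.73580385] [377.781283   152.20150979] [399.47960342  70.71051442]
249.9 [372.2155614  249.75617854] [379.46785737 152.2162791 ] [400.48852093  70.72094882]
251 [375.84603188 249.72060027] [381.53086581 152.19708953] [401.72301552  70.7099789 ]
```

View pics/w11.png

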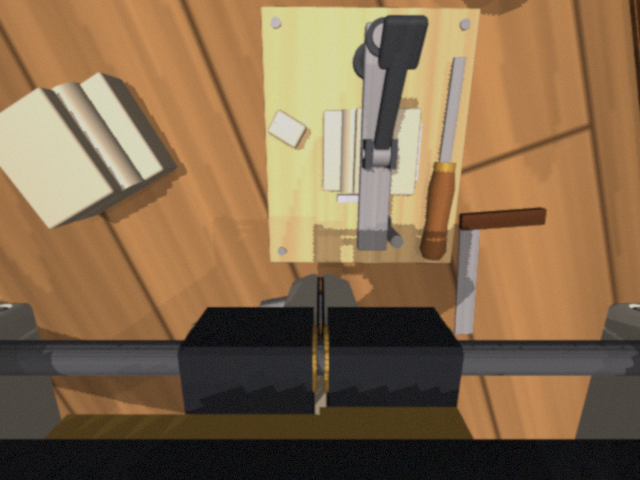

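View pics/t11.png

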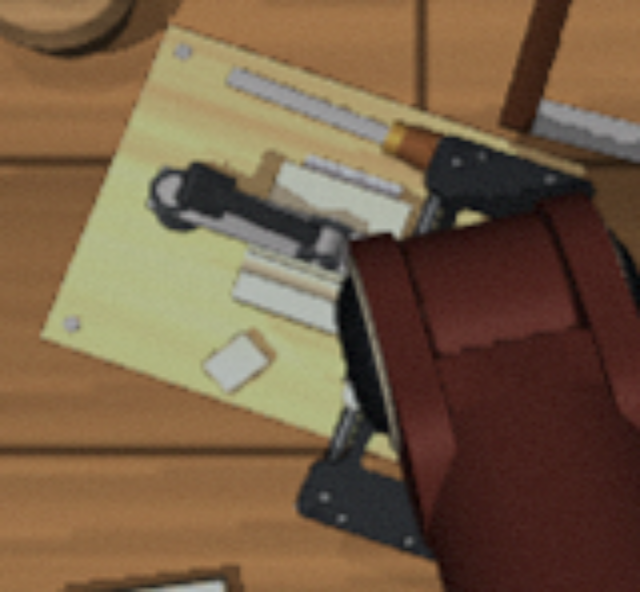

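The strap tip at (372,248) is where 249.9° predicts it, and it lies against the post. The lever is still up, with its hub at (380,152) and its paddle at (405,40). I'll move over the lever at about 50 mm from the hub.

```bash
python3 -m pendant '[{"rx":0,"ry":0,"rz":0,"dx":0,"dy":25.5,"dz":0,"grip":0},{"rx":0,"ry":0,"rz":0,"dx":0,"dy":25.5,"dz":0,"grip":0},{"rx":0,"ry":0,"rz":0,"dx":24,"dy":0,"dz":0,"grip":0},{"rx":0,"ry":0,"rz":0,"dx":24,"dy":0,"dz":0,"grip":0},{"rx":0,"ry":0,"rz":0,"dx":24,"dy":0,"dz":0,"grip":0},{"rx":0,"ry":0,"rz":0,"dx":24,"dy":0,"dz":0,"grip":0},{"rx":0,"ry":0,"rz":0,"dx":25,"dy":0,"dz":0,"grip":0},{"rx":0,"ry":0,"rz":0,"dx":0,"dy":0,"dz":0,"grip":0},{"rx":0,"ry":0,"rz":0,"dx":0,"dy":0,"dz":0,"grip":0}]'
python3 - <<'E'
from h import *
import pickle
from bench import arm,grab_frame
f=grab_frame("wrist");cv2.imwrite("pics/w12.png",f["color"]);W=world(f)
s=arm.sense();print(s["eef_pos"],plan(s,(.6251,.0516,.2),69.9))
for v in range(270,284,2): print(v,W[v,315].round(3),W[v,325].round(3))
g=grab_frame("scene");cv2.imwrite("pics/s12.png",cv2.resize(g["color"][120:350,220:440],None,fx=3.4,fy=2.6))
E
```

```text
clock: 12.35
eef_pos: [0.625, 0.0516, 0.2109]
ee_rot: [[0.34, 0.94, -0.003], [0.94, -0.34, -0.001], [-0.002, -0.002, -1.0]]
contact_force: [-0.1, -0.3, 0.3]
finger_gap: 0.005
[0.62515227 0.0503751  0.21119329] (array([ 1.2, -0.4, 11.2]), 'yaw', np.float64(70.0), 'rz', np.float64(0.1))
270 [0.612 0.032 0.139] [0.62  0.03  0.141]
272 [0.611 0.03  0.137] [0.619 0.027 0.137]
274 [0.625 0.062 0.228] [0.63  0.06  0.227]
276 [0.625 0.061 0.23 ] [0.63 0.06 0.23]
278 [0.625 0.062 0.233] [0.63  0.059 0.232]
280 [0.625 0.062 0.236] [0.63  0.06  0.235]
282 [0.625 0.062 0.238] [0.63  0.06  0.239]
```

View pics/w12.png

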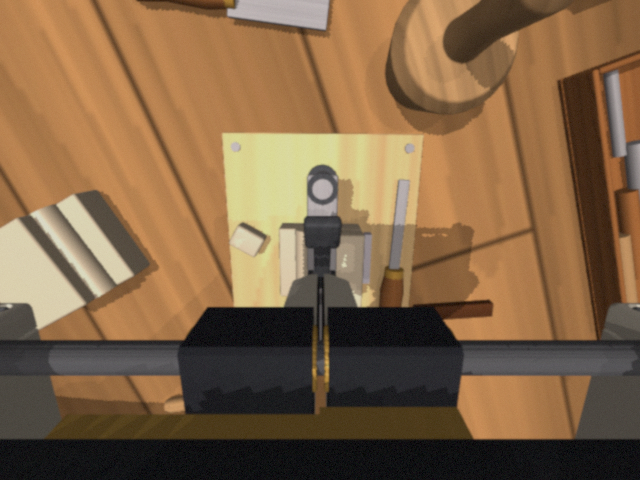

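View pics/s12.png

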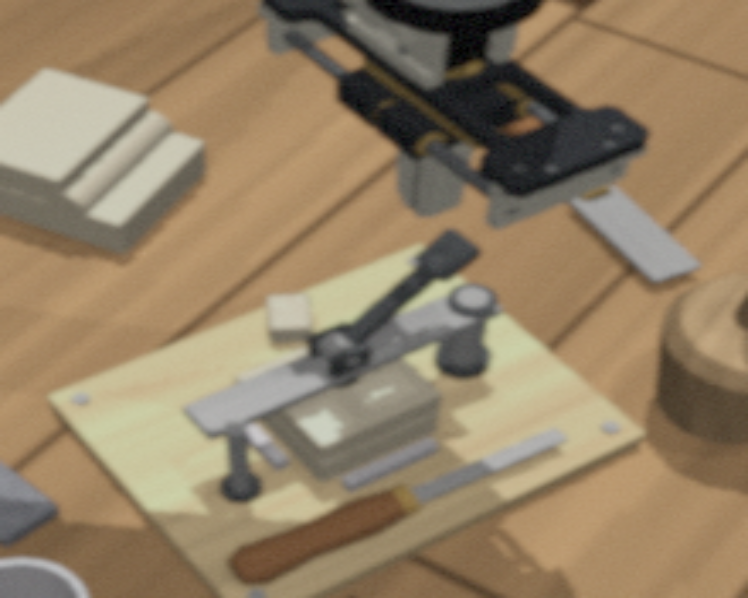

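The strap lies against the post, and the fingers are centred above the lever bar (x≈321, paddle at row 230). I'll descend onto it.

```bash
python3 -m pendant '[{"rx":0,"ry":0,"rz":0,"dx":0,"dy":0,"dz":15,"grip":0},{"rx":0,"ry":0,"rz":0,"dx":0,"dy":0,"dz":15,"grip":0},{"rx":0,"ry":0,"rz":0,"dx":0,"dy":0,"dz":5,"grip":0},{"rx":0,"ry":0,"rz":0,"dx":0,"dy":0,"dz":5,"grip":0},{"rx":0,"ry":0,"rz":0,"dx":0,"dy":0,"dz":5,"grip":0},{"rx":0,"ry":0,"rz":0,"dx":0,"dy":0,"dz":0,"grip":0}]'
python3 -m pendant '[{"rx":0,"ry":0,"rz":0,"dx":0,"dy":0,"dz":5,"grip":0},{"rx":0,"ry":0,"rz":0,"dx":0,"dy":0,"dz":5,"grip":0},{"rx":0,"ry":0,"rz":0,"dx":0,"dy":0,"dz":5,"grip":0},{"rx":0,"ry":0,"rz":0,"dx":0,"dy":0,"dz":5,"grip":0},{"rx":0,"ry":0,"rz":0,"dx":0,"dy":0,"dz":0,"grip":0}]'
python3 - <<'E'
from h import *
from bench import arm,grab_frame
g=grab_frame("scene");cv2.imwrite("pics/s13.png",cv2.resize(g["color"][120:350,220:440],None,fx=3.4,fy=2.6))
E
```

```text
clock: 13.05
eef_pos: [0.6256, 0.0515, 0.1673]
ee_rot: [[0.342, 0.94, -0.001], [0.94, -0.342, -0.0], [-0.0, -0.001, -1.0]]
contact_force: [-0.5, 0.1, -0.3]
finger_gap: 0.006
clock: 13.55
eef_pos: [0.6258, 0.0518, 0.1473]
ee_rot: [[0.341, 0.94, -0.0], [0.94, -0.341, -0.0], [-0.0, -0.0, -1.0]]
contact_force: [0.8, -0.7, -0.0]
finger_gap: 0.001
```

View pics/s13.png

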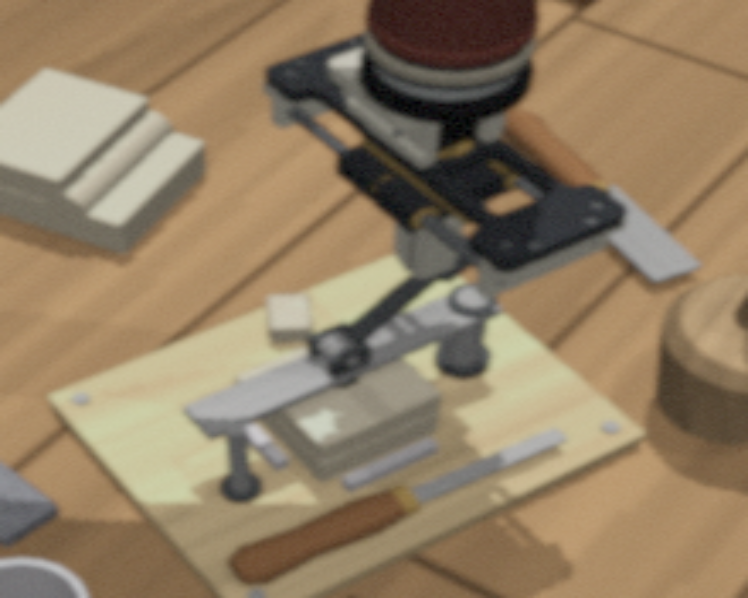

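The finger is at the lever, about to touch. I'll press down steadily.

```bash
python3 -m pendant '[{"rx":0,"ry":0,"rz":0,"dx":0,"dy":0,"dz":5,"grip":0},{"rx":0,"ry":0,"rz":0,"dx":0,"dy":0,"dz":5,"grip":0},{"rx":0,"ry":0,"rz":0,"dx":0,"dy":0,"dz":5,"grip":0},{"rx":0,"ry":0,"rz":0,"dx":0,"dy":0,"dz":5,"grip":0},{"rx":0,"ry":0,"rz":0,"dx":0,"dy":0,"dz":0,"grip":0}]'
python3 -m pendant '[{"rx":0,"ry":0,"rz":0,"dx":0,"dy":0,"dz":5,"grip":0},{"rx":0,"ry":0,"rz":0,"dx":0,"dy":0,"dz":5,"grip":0},{"rx":0,"ry":0,"rz":0,"dx":0,"dy":0,"dz":5,"grip":0},{"rx":0,"ry":0,"rz":0,"dx":0,"dy":0,"dz":5,"grip":0},{"rx":0,"ry":0,"rz":0,"dx":0,"dy":0,"dz":0,"grip":0}]'
python3 - <<'E'
from h import *
from bench import arm,grab_frame
g=grab_frame("scene");cv2.imwrite("pics/s14.png",cv2.resize(g["color"][120:350,220:440],None,fx=3.4,fy=2.6))
E
```

```text
clock: 14.1
eef_pos: [0.6255, 0.0518, 0.1268]
ee_rot: [[0.341, 0.94, -0.001], [0.94, -0.341, -0.0], [-0.001, -0.001, -1.0]]
contact_force: [0.3, 0.3, 1.4]
finger_gap: 0.007
clock: 14.6
eef_pos: [0.6253, 0.0517, 0.1067]
ee_rot: [[0.341, 0.94, -0.001], [0.94, -0.341, -0.0], [-0.001, -0.001, -1.0]]
contact_force: [-0.3, -0.4, 0.3]
finger_gap: 0.006
```

View pics/s14.png

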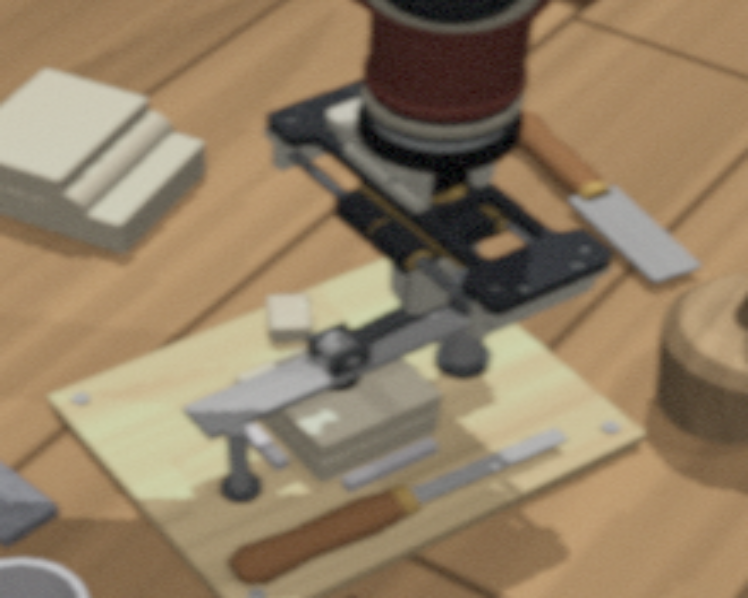

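The lever is nearly level now. I'll take the last millimetres in small steps and watch the force.

```bash
python3 -m pendant '[{"rx":0,"ry":0,"rz":0,"dx":0,"dy":0,"dz":3,"grip":0},{"rx":0,"ry":0,"rz":0,"dx":0,"dy":0,"dz":3,"grip":0},{"rx":0,"ry":0,"rz":0,"dx":0,"dy":0,"dz":0,"grip":0}]'
python3 -m pendant '[{"rx":0,"ry":0,"rz":0,"dx":0,"dy":0,"dz":2,"grip":0},{"rx":0,"ry":0,"rz":0,"dx":0,"dy":0,"dz":1,"grip":0},{"rx":0,"ry":0,"rz":0,"dx":0,"dy":0,"dz":0,"grip":0}]'
```

```text
clock: 14.95
eef_pos: [0.6252, 0.0518, 0.1015]
ee_rot: [[0.341, 0.94, -0.001], [0.94, -0.341, -0.0], [-0.001, -0.001, -1.0]]
contact_force: [-0.5, 1.0, 3.7]
finger_gap: 0.005
clock: 15.25
eef_pos: [0.6253, 0.0521, 0.0993]
ee_rot: [[0.341, 0.94, -0.001], [0.94, -0.341, -0.0], [-0.0, -0.001, -1.0]]
contact_force: [-1.5, 0.8, 6.8]
finger_gap: 0.007
```

```bash
python3 -m pendant '[{"rx":0,"ry":0,"rz":0,"dx":0,"dy":0,"dz":1.5,"grip":0},{"rx":0,"ry":0,"rz":0,"dx":0,"dy":0,"dz":0,"grip":0}]'
python3 -m pendant '[{"rx":0,"ry":0,"rz":0,"dx":0,"dy":0,"dz":1.5,"grip":0},{"rx":0,"ry":0,"rz":0,"dx":0,"dy":0,"dz":0,"grip":0}]'
python3 -m pendant '[{"rx":0,"ry":0,"rz":0,"dx":0,"dy":0,"dz":1.5,"grip":0},{"rx":0,"ry":0,"rz":0,"dx":0,"dy":0,"dz":0,"grip":0}]'
```

```text
clock: 15.45
eef_pos: [0.6253, 0.0522, 0.0983]
ee_rot: [[0.341, 0.94, -0.0], [0.94, -0.341, -0.0], [-0.0, -0.0, -1.0]]
contact_force: [-2.5, 0.4, 9.5]
finger_gap: 0.007
clock: 15.65
eef_pos: [0.6254, 0.0522, 0.0982]
ee_rot: [[0.341, 0.94, 0.0], [0.94, -0.341, -0.001], [-0.0, 0.0, -1.0]]
contact_force: [-4.4, 0.3, 15.8]
finger_gap: -0.0
clock: 15.85
eef_pos: [0.6254, 0.0522, 0.0981]
ee_rot: [[0.341, 0.94, 0.001], [0.94, -0.341, -0.001], [-0.001, 0.001, -1.0]]
contact_force: [-6.8, -0.8, 21.3]
finger_gap: 0.009
```

It is at the hard stop: 21 N with no more travel, and the tips at about 0.115, which is the level-lever height. I'll retreat straight up and then aside.

```bash
python3 -m pendant '[{"rx":0,"ry":0,"rz":0,"dx":0,"dy":0,"dz":0,"grip":0},{"rx":0,"ry":0,"rz":0,"dx":0,"dy":0,"dz":-5,"grip":0},{"rx":0,"ry":0,"rz":0,"dx":0,"dy":0,"dz":-20,"grip":0},{"rx":0,"ry":0,"rz":0,"dx":0,"dy":0,"dz":-35,"grip":0},{"rx":0,"ry":0,"rz":0,"dx":0,"dy":0,"dz":-40,"grip":0},{"rx":0,"ry":0,"rz":0,"dx":0,"dy":0,"dz":-40,"grip":0},{"rx":0,"ry":0,"rz":0,"dx":-35,"dy":0,"dz":0,"grip":0},{"rx":0,"ry":0,"rz":0,"dx":-35,"dy":0,"dz":0,"grip":0},{"rx":0,"ry":0,"rz":0,"dx":-35,"dy":0,"dz":0,"grip":0},{"rx":0,"ry":0,"rz":0,"dx":-35,"dy":-10,"dz":0,"grip":0},{"rx":0,"ry":0,"rz":0,"dx":-35,"dy":-10,"dz":0,"grip":0},{"rx":0,"ry":0,"rz":0,"dx":0,"dy":0,"dz":0,"grip":0},{"rx":0,"ry":0,"rz":0,"dx":0,"dy":0,"dz":0,"grip":0}]'
python3 - <<'E'
from h import *
from bench import arm,grab_frame
g=grab_frame("scene");cv2.imwrite("pics/s15.png",cv2.resize(g["color"][120:400,120:480],None,fx=2.2,fy=2.1))
f=grab_frame("wrist");cv2.imwrite("pics/w15.png",f["color"]);W=world(f)
p=np.array([.6388,.0892]);a=np.radians(249.9);u=np.array([np.cos(a),np.sin(a)])
for r,z in((.18,.096),(.09,.116),(.04,.115),(.0,.115)):
  q=proj(f,[*(p+r*u),z]);print(r,q,W[int(round(q[1])),int(round(q[0]))].round(4))
E
```

```text
clock: 17.15
eef_pos: [0.5463, -0.1074, 0.2334]
ee_rot: [[0.344, 0.939, -0.002], [0.939, -0.344, -0.001], [-0.001, -0.002, -1.0]]
contact_force: [-0.3, 0.5, -0.2]
finger_gap: 0.007
0.18 [341.22852734 190.00016987] [ 0.5767 -0.0799  0.0951]
0.09 [344.62003166  84.72283914] [0.6077 0.0039 0.1194]
0.04 [345.8347041   16.45485249] [0.6254 0.0522 0.114 ]
0.0 [346.97429023 -43.628757  ] [ 0.5587 -0.086   0.366 ]
```

View pics/s15.png

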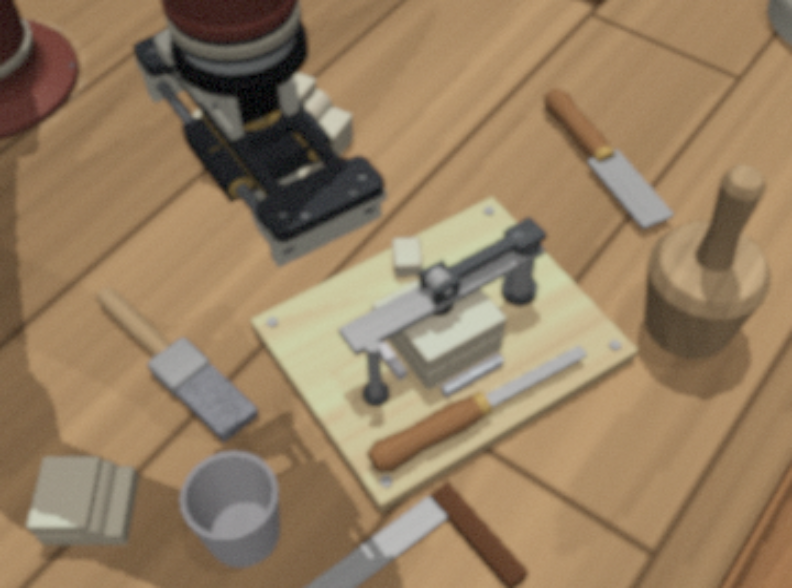

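View pics/w15.png

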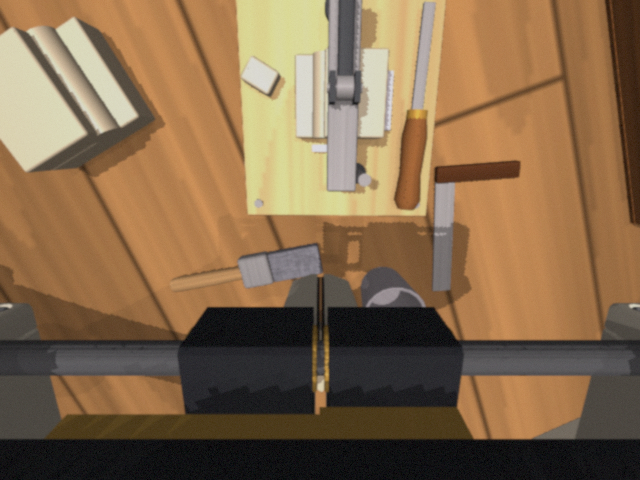

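The lever lies level over the pivot (top face measured at 0.114), the strap is against the post at (362,178), the stone sits in its fences, the other things look undisturbed, and the gripper is clear. I'll hand in.

```bash
python3 -c "
from bench import arm,sign_off
print(sign_off())"
```

```text
the job is handed in; nothing more can be done
None
```

I swung the strap across the stone to its stop post, pushed the cam lever down to its hard stop, and backed the gripper away. The job was handed in at about 17 s of the 46 s allowed; it reports no verdict.

- **Strap:** it stopped against the post with 6.5 N and no more travel. In the last wrist picture its tip is where 249.9° predicts, as it was when it was against the post.
- **Lever:** it stopped at 21 N. After release its top face measured 0.114 m, against 0.115 m when level.
- **Stone and other things:** the stone sits in its fences and nothing else looks moved. I judged this by eye and did not measure it.
- **Pad force:** I could not measure it. I infer it from the lever being fully down.
- **Disagreement:** the reported tool height was about 37 mm lower than both cameras showed. The first swing therefore passed over the strap without touching it. I backed up and used camera heights from then on.

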